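# Take the surface temperature of the quartered dish

## Task

Take the pocket infrared thermometer from its round rest and point its lens straight down at the middle of the petri dish whose lid is drawn into quarters by a pen cross, about 5 cm above the lid, and hold it still there for two seconds. Read only that dish, not the plain one, and neither touch nor shift the dishes. Then stand the thermometer upright in its rest again and let go.

Things in the scene. Friction and masses are not known exactly. Their poses are not given: they have to be found in the camera images.
- thermometer: White pocket infrared thermometer, one upright round body 118 mm tall, about 120 g, standing in the rest. Foot 46 mm wide, narrowing above 20 mm height to a straight 32 mm barrel from 36 to 110 mm height: grip that at 80 to 95 mm, any yaw. The lens is the middle of the foot's underside. Origin: there, at the lens; z up along the barrel, opposite to where the lens looks.
- quartered_dish: The dish to read: flat round petri dish with lid, 91 mm in diameter, 16 mm high, loose and light, lying flat on the worktop; two thin dark pen lines cross at the middle of its lid. Origin: centre of the underside; z up; the lid's top is 16 mm above it.
- plain_dish: The dish not to read: same petri dish, 91 mm in diameter, 16 mm high, loose and light, with no lines on its lid. Origin: centre of the underside; z up. The two dishes may have changed places.
- rest: The thermometer's rest: fixed low grey round puck, 100 mm in diameter, 14 mm high, with a round recess about 70 mm wide and 8 mm deep whose flat floor is 6 mm above the worktop. Origin: centre of the underside, on the worktop; z up. The thermometer's foot stands on the recess floor with about 12 mm to spare all round.

How it is judged:
On the way:
1. the thermometer is held still for 1.2 s, pointing straight down (within 11 degrees) with its aim within 18 mm of the quartered dish's middle and its lens 25 to 85 mm above the lid (x of quartered_dish in the frame of thermometer between -0.018 and 0.018 m and y of quartered_dish in the frame of thermometer between -0.018 and 0.018 m and z of quartered_dish in the frame of thermometer between -0.101 and -0.041 m and angle between thermometer's own z axis and vertical below 0.2 rad and linear speed of thermometer below 0.02 m/s and angular speed of thermometer below 0.2 rad/s), for 1.2 s.
At the end, for the whole second after the job is handed in: The thermometer stands released and at rest, upright within 6 degrees, on the floor of its rest's recess (foot within 4 mm of that floor's height, within 18 mm of the rest's centre) (horizontal distance between thermometer and rest below 0.018 m and z of thermometer in the frame of rest between 0.002 and 0.01 m and angle between thermometer's own z axis and vertical below 0.1 rad and linear speed of thermometer below 0.02 m/s and angular speed of thermometer below 0.2 rad/s and contact force between the fingers and thermometer below 0.1 N); the robot touches nothing.
It fails at once if the plain dish is read: the thermometer is held nearly still (under 20 mm/s), pointing down, aimed within 25 mm of the plain dish's middle with its lens less than 85 mm above its lid (x of plain_dish in the frame of thermometer between -0.025 and 0.025 m and y of plain_dish in the frame of thermometer between -0.025 and 0.025 m and z of plain_dish in the frame of thermometer between -0.101 and -0 m and angle between thermometer's own z axis and vertical below 0.35 rad and linear speed of thermometer below 0.02 m/s).
It fails at once if a dish is shifted by more than 10 mm (distance of any of quartered_dish, plain_dish from where it was at the start of the episode above 0.01 m).
It fails at once if the thermometer, fingers or arm touch a dish (contact force between any of thermometer, the fingers, the arm and quartered_dish above 0.5 N or contact force between any of thermometer, the fingers, the arm and plain_dish above 0.5 N).
It also fails if it takes over 54 s, if anything falls off the work surface, if the arm or the gripper's body presses on something with over 40 N, if the wrist force passes 120 N, or if a joint passes its speed limit or range.

## Robot

A 6-joint arm with a two-finger parallel gripper is mounted at the origin on a cart in front of the work surface, level with it; the furniture and walls round the work are solid. World frame = base frame: x ahead of the robot, y to its left, z up, the work surface at z = 0. Lengths are in m, angles in rad, forces in N, time in s.
With the tool pointing down it reaches from about 0.3 to 0.75 m from the base axis. Payload 8.5 kg.
Tool frame: the origin (TCP) lies midway between the tips of the shut fingers; the grasp point (between the pads) lies 19 mm behind it (bot.hold_point_z is the z of the grasp point in the tool frame, in m); z points along the fingers, y is the line along which they close (so a half turn about z gives the same grasp; the last joint's range is limited). The gripper opens to 85 mm and grips with 20 to 120 N. Pads are 22 mm wide; open, the fingers measure 114 mm over their backs; the gripper's body (76 mm by 85 mm) begins 54 mm behind the grasp point. The pads swing forward as they close: fully open they stand 13 mm farther back than shut.
Start: joints at [0.939, 0.381, 1.297, -0, 1.464, -0.215], TCP at [0.223, 0.503, 0.231] pointing down, gripper open.
Joint ranges: [-3.11, 3.11], [-0.89, 2.33], [0.22, 2.48], [-1.42, 4.56], [0.17, 2.85], [-2.88, 2.88]. Speed limits (rad/s): [2.39, 2.39, 3.14, 3.14, 3.14, 3.14].

## Interface

Orientations are given as a unit quaternion [w, x, y, z].
In Python, from workcell import bot, solver, readout, vision, finder gives the robot as it stands. Calls block until the motion is done:
- bot.reach(position, orientation): joint-space move of the TCP to a pose.
- bot.servo_line(position, rot=None, v=0.15, f_stop=None): straight line of the TCP; rot=None keeps the orientation; v is the mean speed in m/s. With f_stop (N) it stops when the force on the tool has changed by that much, and returns True; else False.
- bot.move_j(angles): joint-space move.
- bot.gripper_to(opening, squeeze=None): finger opening in m; squeeze is the grip in N (None keeps the last); returns when the fingers have stopped.
- bot.pause(seconds).
- solver.solve_ik(position, orientation): joint angles nearest the present ones, or None.
- readout.read_state(): the state.
- vision.camera(name): name is "side" or "top"; returns (picture, depth): 400x640x3 uint8, blue, green, red; 400x640 float32, m along the optical axis (not along the pixel's ray), 0 where there is no reading.
- vision.calibration(name): a dict with "K" (3x3 intrinsics, pixels), "D" ([k1, k2, p1, p2, k3] as OpenCV has them; the pictures are not rectified), "rvec" (rotation vector, rad) and "tvec" (3), from world to camera coordinates, as OpenCV has them. Camera axes: x right, y down, z forward; pixel columns grow to the right and rows downward; lengths in m; the calibration is good to about 2 mm. A picture is of the moment at which its call begins. calibration takes no time and is no camera call.
A pose or a line that the arm cannot do raises bot.MotionError and nothing moves.
- bot.close_job(): hands the job in; it is judged then, once.
Trained networks look in the newest picture that a camera, given by its name, has taken for a name from the list of things; names that differ only in an ending like _2 or _b are one class to them, and where a whole thing is asked for, a point or a joint stands for the part that bears it (a point fixed in the world has none). Each returns a list of dicts, best first, with "p" (0 to 1); they miss things now and then, are a little off and sometimes report something else, mostly with a low value. They report only what shows in the picture. A call takes as long as a camera call.
- finder.silhouettes(camera, name): "mask" (400x640 bool, what is visible of it) and "rect" ([left, top, right, bottom] in pixels, round what is visible of it).
The state is a dict: "time_s": time; "q": joint angles; "qvel": joint speeds; "joint_efforts": joint torques, N m; "ee_pos": TCP position; "orientation": TCP orientation; "ft_force": force on the tool from outside, world axes, zero at the start; "wrist_torque": the same for the moment, N m; "grip_width": finger opening in m; "gripper_force": force on a finger pad.
Only numpy, scipy, OpenCV 4.12 (cv2) and the standard library are available. Lean on these libraries where they do the work, as an engineer would, in place of code of your own. Each camera call takes 0.05 s, during which the arm holds its last target. There are 200 camera calls.

## Working session

There is one attempt and no reset: what is moved stays moved. The work goes in short steps, each a Python script; the robot and the scene stay as the last script left them, time stands still between calls to the robot, and variables do not carry over. Pictures are saved under pics/ and viewed, at most 10 in all, crops included, and the job is handed in when it is done.

```bash
mkdir -p pics; cat > h.py <<'E'
import numpy as np, cv2
from workcell import bot, solver, readout, vision, finder
def cloud(cam, depth):
    """world xyz per pixel (400x640x3)"""
    c=vision.calibration(cam); K=np.array(c["K"],float); D=np.array(c["D"],float)
    v,u=np.mgrid[0:400,0:640]
    n=cv2.undistortPoints(np.stack([u,v],-1).reshape(-1,1,2).astype(float),K,D).reshape(400,640,2)
    P=np.dstack([n*depth[...,None],depth]); R=cv2.Rodrigues(np.array(c["rvec"],float))[0]
    W=(P-np.array(c["tvec"],float).ravel())@R
    W[depth<=0]=np.nan
    return W
E
python3 - <<'E'
from h import *
for cam in("top","side"):
    im,d=vision.camera(cam); cv2.imwrite(f"pics/{cam}0.png",im); W=cloud(cam,d)
    for n in("thermometer","quartered_dish","plain_dish","rest"):
        for r in finder.silhouettes(cam,n)[:3]:
            p=W[r["mask"]]; p=p[~np.isnan(p[:,0])]
            print(cam,n,round(r["p"],2),np.round(r["rect"]),len(p),np.round(np.median(p,0),3) if len(p) else None, np.round(np.percentile(p,[2,98],axis=0),3).tolist() if len(p) else None)
print(readout.read_state())
E
```

```text
top thermometer 0.88 [232. 207. 256. 230.] 433 [0.454 0.165 0.087] [[0.436, 0.151, 0.011], [0.479, 0.186, 0.127]]
top quartered_dish 0.55 [442. 164. 481. 205.] 1231 [ 0.534 -0.315  0.014] [[0.494, -0.357, 0.009], [0.576, -0.275, 0.019]]
top plain_dish 0.9 [298. 167. 338. 204.] 1229 [0.528 0.014 0.015] [[0.487, -0.026, 0.01], [0.569, 0.055, 0.019]]
side thermometer 0.71 [276. 141. 297. 188.] 684 [0.455 0.159 0.059] [[0.436, 0.148, 0.002], [0.502, 0.355, 0.127]]
side quartered_dish 0.91 [350. 284. 400. 323.] 1738 [ 0.533 -0.326  0.016] [[0.492, -0.363, 0.002], [0.576, -0.277, 0.018]]
side plain_dish 0.95 [308. 198. 344. 223.] 761 [0.527 0.003 0.017] [[0.488, -0.032, 0.003], [0.57, 0.052, 0.019]]
side rest 0.87 [263. 174. 306. 191.] 385 [0.437 0.152 0.014] [[0.405, 0.125, 0.005], [0.506, 0.208, 0.018]]
{'time_s': 0.5, 'q': array([ 9.38719744e-01,  3.80645979e-01,  1.29743424e+00,  2.45343983e-06,
        1.46361627e+00, -2.15285524e-01]), 'qvel': array([-0.00021886, -0.00088879, -0.00029824, -0.00211382,  0.00193206,
        0.00031015]), 'joint_efforts': array([-2.29653691e-03, -4.48036766e+01, -2.31338471e+01, -2.00159438e-04,
        7.87576009e-04,  1.65934807e-05]), 'ee_pos': array([0.22263135, 0.50289329, 0.23128613]), 'orientation': array([-2.24550797e-05,  2.06890538e-01,  9.78364095e-01, -4.68233680e-05]), 'ft_force': array([ 0.71985239, -0.35601049, -0.9713536 ]), 'wrist_torque': array([0.03165579, 0.03172848, 0.02729004]), 'gripper_force': 0.0, 'grip_width': 0.08552155068299581}
```

```bash
python3 - <<'E'
import cv2,numpy as np
t=cv2.imread("pics/top0.png"); s=cv2.imread("pics/side0.png")
a=cv2.resize(t[130:260,200:500],(800,347)); 
b=[cv2.resize(x,(265,250),interpolation=cv2.INTER_CUBIC) for x in (s[190:235,300:350],s[275:330,345:405],s[130:200,255:315])]
cv2.imwrite("pics/m0.png",np.vstack([a,cv2.copyMakeBorder(np.hstack(b),0,0,0,5,0)]))
E
```

```text
(no output)
```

View pics/m0.png

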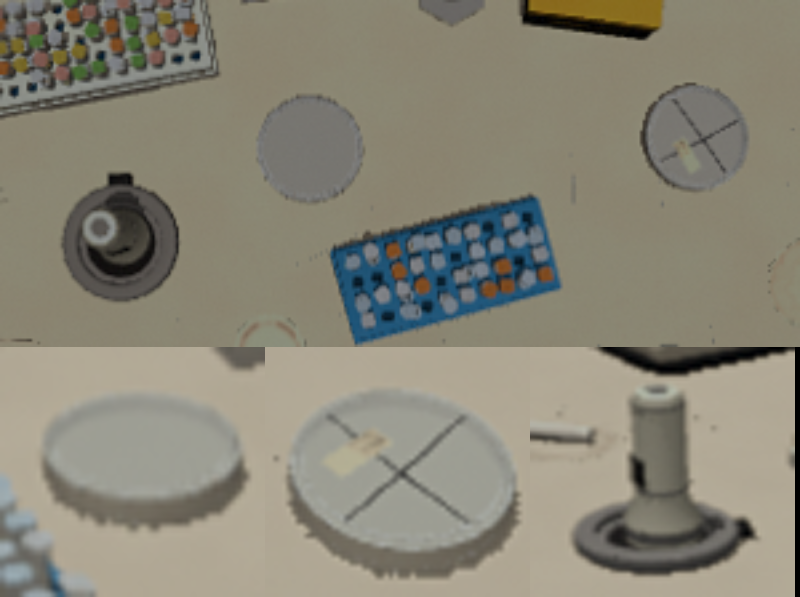

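View pics/side0.png

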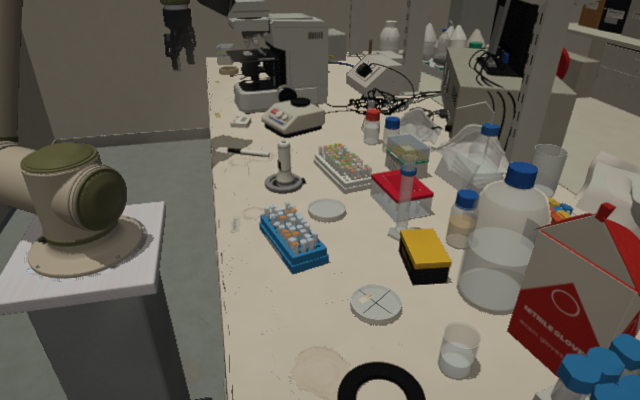

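The cross dish is the one on the right (top view near 462,184; side view near 376,303). The plain dish is at top (318,186), and the thermometer stands off-centre in its rest at top (238,215). Next I'll refine the positions and obstacle heights.

```bash
python3 - <<'E'
from h import *
from scipy.optimize import least_squares
def circ(p,r,name):
    f=least_squares(lambda c:np.hypot(*(p-c[:2]).T)-r,p.mean(0),loss="soft_l1",f_scale=.003)
    print(name,np.round(f.x,4),"res",np.round(np.abs(f.fun).mean(),4),len(p))
for cam in("top","side"):
    im,d=vision.camera(cam); W=cloud(cam,d); X,Y,Z=W[...,0],W[...,1],W[...,2]
    near=lambda x,y,r:np.hypot(X-x,Y-y)<r
    for r in finder.silhouettes(cam,"quartered_dish")[:1]:
        m=r["mask"]; p=W[m&(Z>.009)]; hull=cv2.convexHull(p[:,:2].astype(np.float32))[:,0]
        print(cam,"dish",cv2.minEnclosingCircle(hull),np.round(p.mean(0),4))
    for lo,hi in((.04,.075),(.075,.105),(.07,.1)):
        m=near(.455,.16,.06)&(Z>lo)&(Z<hi); circ(W[m][:,:2],.016,f"{cam} barrel {lo}")
    m=near(.455,.16,.06)&(Z>.113)&(Z<.14); print("topface",np.round(np.median(W[m],0),4),np.round(W[m].mean(0),4),m.sum())
    m=near(.445,.155,.075)&(Z>.0105)&(Z<.018); p=W[m][:,:2]
    h=cv2.convexHull(p.astype(np.float32))[:,0]; circ(h,.05,"rest hull"); print(cv2.minEnclosingCircle(h))
    m=(X>.3)&(X<.7)&(Y>-.4)&(Y<.22)&(Z>.03)
    for y in np.arange(-.4,.22,.05):
        k=m&(Y>y)&(Y<y+.05)
        if k.sum(): print("  y",round(y,2),"zmax",np.round(np.nanmax(Z[k]),3),"at",np.round(W[k][np.argmax(Z[k])],2))
E
```

```text
top dish ((0.5356404185295105, -0.3163902759552002), 0.045889727771282196) [ 0.5347 -0.3155  0.0146]
top barrel 0.04 [0.457  0.1731] res 0.0005 48
top barrel 0.075 [0.4573 0.1735] res 0.0003 42
top barrel 0.07 [0.4571 0.1734] res 0.0003 46
topface [0.456  0.1711 0.1232] [0.4568 0.1713 0.1225] 186
rest hull [0.4535 0.1763] res 0.0015 32
((0.4564901888370514, 0.17527920007705688), 0.05343148112297058)
  y -0.4 zmax 0.081 at [ 0.7  -0.35  0.08]
  y -0.35 zmax 0.186 at [ 0.7  -0.34  0.19]
  y -0.3 zmax 0.059 at [ 0.69 -0.28  0.06]
  y -0.25 zmax 0.059 at [ 0.68 -0.22  0.06]
  y -0.2 zmax 0.066 at [ 0.42 -0.17  0.07]
  y -0.15 zmax 0.189 at [ 0.66 -0.12  0.19]
  y -0.1 zmax 0.188 at [ 0.66 -0.1   0.19]
  y -0.05 zmax 0.067 at [ 0.68 -0.03  0.07]
  y -0.0 zmax 0.067 at [0.69 0.01 0.07]
  y 0.05 zmax 0.066 at [0.69 0.08 0.07]
  y 0.1 zmax 0.062 at [0.66 0.14 0.06]
  y 0.15 zmax 0.13 at [0.45 0.17 0.13]
  y 0.2 zmax 0.063 at [0.65 0.22 0.06]
side dish ((0.5347355008125305, -0.31888890266418457), 0.04641382396221161) [ 0.5337 -0.3232  0.0159]
side barrel 0.04 [0.4558 0.1718] res 0.0013 169
side barrel 0.075 [0.4565 0.1718] res 0.0011 131
side barrel 0.07 [0.4564 0.172 ] res 0.0011 136
topface [0.4551 0.1613 0.123 ] [0.4552 0.1634 0.122 ] 97
rest hull [0.4534 0.1734] res 0.0019 20
((0.45643481612205505, 0.1738162338733673), 0.054577626287937164)
  y -0.4 zmax 0.18 at [ 0.7  -0.35  0.18]
  y -0.35 zmax 0.197 at [ 0.7  -0.34  0.2 ]
  y -0.3 zmax 0.058 at [ 0.63 -0.27  0.06]
  y -0.25 zmax 0.058 at [ 0.7  -0.22  0.06]
  y -0.2 zmax 0.063 at [ 0.42 -0.17  0.06]
  y -0.15 zmax 0.189 at [ 0.66 -0.1   0.19]
  y -0.1 zmax 0.188 at [ 0.66 -0.1   0.19]
  y -0.05 zmax 0.066 at [ 0.69 -0.01  0.07]
  y -0.0 zmax 0.066 at [0.7  0.02 0.07]
  y 0.05 zmax 0.066 at [0.7  0.07 0.07]
  y 0.1 zmax 0.061 at [0.63 0.11 0.06]
  y 0.15 zmax 0.129 at [0.45 0.17 0.13]
  y 0.2 zmax 0.06 at [0.59 0.22 0.06]
```

```bash
python3 - <<'E'
from h import *
o=[0,.70710678,.70710678,0]; x,y=.457,.1726
bot.reach([x,y,.25],o)
bot.servo_line([x,y,.076],v=.1)
bot.gripper_to(.02,squeeze=40)
s=readout.read_state(); print(s["time_s"],s["grip_width"],s["gripper_force"],s["ee_pos"],s["ft_force"])
if s["grip_width"]>.025:
    bot.servo_line([x,y,.30],v=.12)
    s=readout.read_state(); print(s["time_s"],s["grip_width"],s["gripper_force"],s["ft_force"])
    for cam in("top","side"): cv2.imwrite(f"pics/{cam}1.png",vision.camera(cam)[0])
    i=cv2.imread("pics/side1.png")[40:240,190:390]; j=cv2.imread("pics/top1.png")[110:310,140:340]
    cv2.imwrite("pics/m1.png",cv2.resize(np.hstack([i,j]),(800,400)))
E
```

```text
4.6333 0.031047383978092463 39.906521290540695 [0.45715522 0.17260577 0.07621949] [-0.05065367  0.30584845  3.56266881]
6.65 0.030800143668569313 39.65853005647659 [-0.32195061 -0.06875151 -1.49231029]
```

View pics/m1.png

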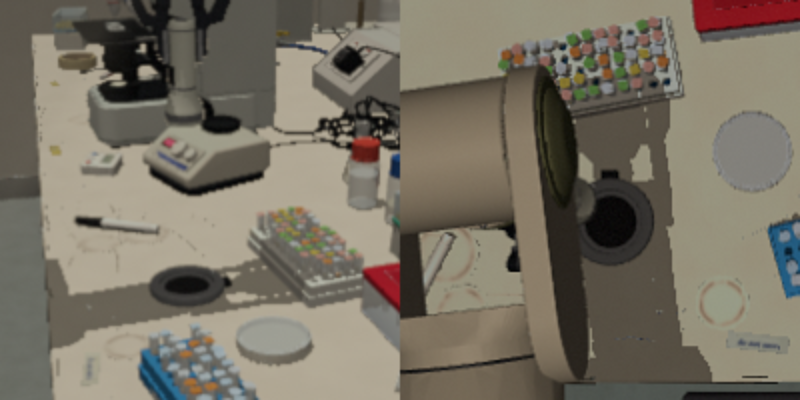

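The thermometer hangs upright in the fingers (left panel, about 183,65), clear of the now-empty rest. Next I'll go above the crossed dish and check from there before holding.

```bash
python3 - <<'E'
from h import *
bot.servo_line([.535,-.317,.30],v=.2)
bot.servo_line([.535,-.317,.135],v=.1)
bot.pause(.3)
for cam in("side","top"):
    im,d=vision.camera(cam); W=cloud(cam,d); X,Y,Z=W[...,0],W[...,1],W[...,2]
    if cam=="side":
        cv2.imwrite("pics/m2.png",cv2.resize(im[180:340,280:480],(750,600)))
        for r in finder.silhouettes(cam,"thermometer")[:1]:
            p=W[r["mask"]]; print(r["p"],np.round(np.nanpercentile(p,[3,50,97],axis=0),3).tolist())
            for lo in (.065,.085,.1,.11,.12): 
                q=p[(p[:,2]>lo)&(p[:,2]<lo+.01)]; print(lo,np.round(np.nanmedian(q,0),4))
    m=(np.hypot(X-.4565,Y-.174)<.075)&(Z>.0105)&(Z<.018); h=cv2.convexHull(W[m][:,:2].astype(np.float32))[:,0]
    print(cam,"rest",cv2.minEnclosingCircle(h),W[m].mean(0))
print(readout.read_state()["time_s"],readout.read_state()["ee_pos"])
E
```

```text
0.78 [[0.514, -0.341, 0.071], [0.53, -0.332, 0.118], [0.548, -0.315, 0.185]]
0.065 [ 0.5249 -0.337   0.0715]
0.085 [ 0.5262 -0.3352  0.0902]
0.1 [ 0.5278 -0.3316  0.1039]
0.11 [ 0.529  -0.3318  0.1149]
0.12 [ 0.5288 -0.3314  0.1247]
side rest ((0.4565770924091339, 0.17329762876033783), 0.054401420056819916) [0.45328044 0.1683441  0.01487727]
top rest ((0.45648396015167236, 0.17699843645095825), 0.053422823548316956) [0.45254337 0.17540294 0.01376062]
11.625 [ 0.5350191  -0.31700283  0.1350291 ]
```

View pics/m2.png

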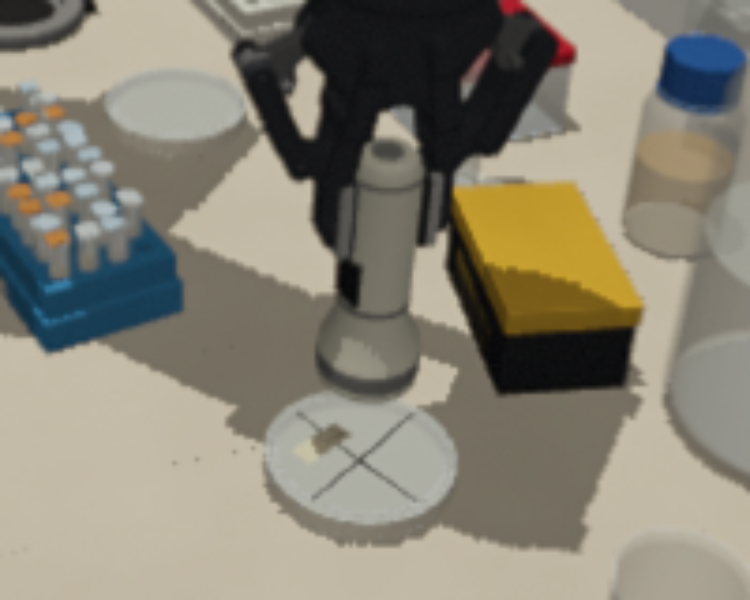

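The thermometer hangs vertically over the cross (crossing at about 362,460), with its lens about 5 cm above the lid. I'll hold it there, then take it back.

```bash
python3 - <<'E'
from h import *
bot.pause(2.3)
x,y=.456,.1735
bot.servo_line([.535,-.317,.30],v=.12)
bot.servo_line([x,y,.30],v=.2)
bot.servo_line([x,y,.10],v=.12)
bot.pause(.3)
print(bot.servo_line([x,y,.073],v=.025,f_stop=4))
s=readout.read_state(); print(s["time_s"],s["ee_pos"],s["ft_force"],s["grip_width"])
if s["ee_pos"][2]<.081:
    bot.gripper_to(.06); bot.gripper_to(.085); bot.pause(.2)
    p=s["ee_pos"]; bot.servo_line([p[0],p[1],.27],v=.12); bot.servo_line([.35,.33,.28],v=.2); bot.pause(.3)
    o=[]
    for cam in("side","top"):
        im,d=vision.camera(cam); W=cloud(cam,d)
        for r in finder.silhouettes(cam,"thermometer")[:1]:
            q=W[r["mask"]]
            for lo in(.04,.07,.1): print(cam,lo,np.round(np.nanmedian(q[(q[:,2]>lo)&(q[:,2]<lo+.015)],0),4))
            print(np.nanpercentile(q[:,2],98))
        o.append(im)
    cv2.imwrite("pics/m3.png",cv2.resize(np.hstack([o[0][110:210,235:335],o[1][165:265,190:290]]),(800,400)))
    print(readout.read_state()["time_s"])
E
```

```text
True
21.0833 [0.45594305 0.17348579 0.07621953] [-0.60761344  0.12736593  5.80595974] 0.030490938449130627
side 0.04 [0.4537 0.1589 0.0464]
side 0.07 [0.4519 0.1597 0.0775]
side 0.1 [0.4536 0.1604 0.1075]
0.12686299313979557
top 0.04 [0.4504 0.1606 0.0455]
top 0.07 [0.4464 0.1628 0.0747]
top 0.1 [0.4484 0.1619 0.1081]
0.1266375571451479
25.4167
```

View pics/m3.png

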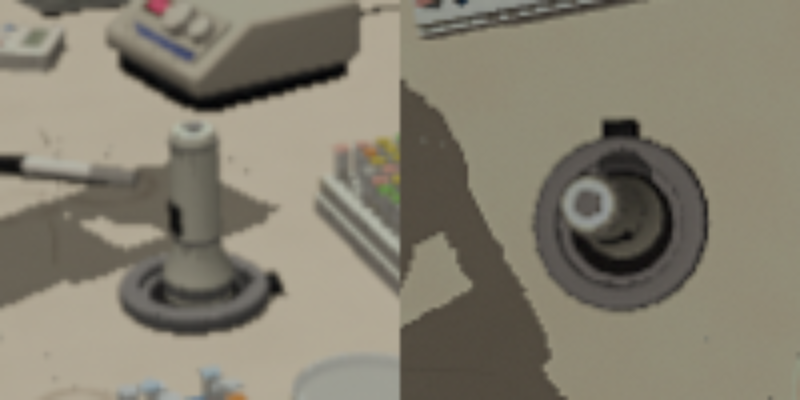

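The thermometer stands upright and released, with its foot centred in the recess (left panel about 195,290; right panel about 625,225).

```bash
python3 -c "
from h import *
print(bot.close_job())"
```

```text
the job is handed in; nothing more can be done
None
```

I held the thermometer over the middle of the quartered dish for over two seconds, lens about 5 cm above the lid, then stood it upright in its rest, let go, and handed the job in at about 25 s; the verdict was not shown.

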